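# Find the slack rest bolt and hold its lock cap open

## Robot

A 6-joint arm with a two-finger parallel gripper is mounted at the origin on a cart in front of the work surface, level with it; the furniture and walls round the work are solid. World frame = base frame: x ahead of the robot, y to its left, z up, the work surface at z = 0. Lengths are in mm, angles in rad, forces in N, time in s.
With the tool pointing down it reaches from about 275 to 875 mm from the base axis. Payload 12.5 kg.
Tool frame: the origin (TCP) lies between the finger pads; the fingertips stand 17 mm ahead of it and the grasp point (between the pads) lies 2 mm behind it; y points along the fingers, x is the direction in which the jaws open and shut, and the axes are right-handed (so a half turn about y gives the same grasp; the last joint's range is limited). The gripper opens to 85 mm and grips with 20 to 120 N. Pads are 22 mm wide; open, the fingers measure 114 mm over their backs; the gripper's body (76 mm by 85 mm) begins 54 mm behind the grasp point. The pads swing forward as they close: fully open they stand 13 mm farther back than shut.
Start: joints at [-1.213, 0.351, 1.652, -0, 1.139, -0.085], TCP at [235.675, -496.932, 248.29] pointing down, gripper open.
Joint ranges: [-2.75, 2.75], [-0.79, 2.1], [0.01, 2.65], [-1.57, 4.71], [0.07, 3.14], [-2.87, 2.87]. Speed limits (rad/s): [2.22, 2.22, 2.79, 3.14, 3.14, 3.14].

## Interface

Orientations are given as [roll, pitch, yaw] about the fixed x, y, z axes, in that order (R = Rz(yaw) Ry(pitch) Rx(roll)).
In Python, from rig import robot gives the robot as it stands.
- The arm moves only by the tool step_arm, never from a script. Its argument "motion" is a list of rows, each a list of 3 entries, a list of its own where there are three numbers: the shift along the tool's x, y, z in mm, then the turn about the tool's y in rad, then the closure, from -1 (fully open) to 1 (shut), so that 0 is half open. A call has 1 to 20 rows; each row shifts and turns the commanded pose from where the row before left it, along the tool's axes as they then stand; what a row does not reach is not made up. A row lasts 1/12 s, in which the tool goes at most 41.7 mm and 7.16 degrees, less where a joint would pass 70% of its speed; a pose out of reach is approached as far as the arm can. A call with a gripper value outside its range is refused whole. The fingers move at their own pace and stop on an object; "grip_force" is the grip in N (left out, the last holds). Time passes only in rows, so rows that do not move let the fingers close. It gives the time, the measured TCP pose, the force and the opening at its end, in the units of the state.
- robot.state(): the state, without advancing time (a new reading comes with each control period).
- robot.get_image(name): name is "scene" or "top" or "wrist"; returns a dict with "image" (400x640x3 uint8, blue, green, red), "z_map" (400x640 float32, mm along the optical axis (not along the pixel's ray), 0 where there is no reading), "camera_matrix" (3x3 intrinsics, pixels), "k1" (the pictures are not rectified: a ray, as slopes to the right and down, at radius r is drawn at 1 + k1 r^2 times it, then the intrinsics apply), "pose" (4x4, takes a point from camera to world coordinates). Camera axes: x right, y down, z forward; pixel columns grow to the right and rows downward; lengths in mm; the calibration is good to about 2 mm. A picture is of the moment at which its call begins.
- robot.job_done(): hands the job in, once; it reports no verdict.
Trained networks look in the newest picture that a camera, given by its name, has taken for a name from the list of things; names that differ only in an ending like _2 or _b are one class to them, and where a whole thing is asked for, a point or a joint stands for the part that bears it (a point fixed in the world has none). Each returns a list of dicts, best first, with "conf" (0 to 1); they miss things now and then, are a little off and sometimes report something else, mostly with a low value. They report only what shows in the picture. A call takes as long as a camera call.
- robot.outline_of(camera, target): "pixels" (400x640 bool, what is visible of it) and "xy" ([column, row] in pixels, amid what is visible of it).
The state is a dict: "clock": time; "qpos": joint angles; "qvel": joint speeds; "joint_efforts": joint torques, N m; "eef_pos": TCP position; "tcp_rot": TCP orientation; "force": force on the tool from outside, world axes, zero at the start; "moment": the same for the moment, N m; "gripper_width": opening from 0.0 (shut) to 1.0 (fully open).
Only numpy, scipy, OpenCV 4.12 (cv2) and the standard library are available. Lean on these libraries where they do the work, as an engineer would, in place of code of your own. Each camera call takes 0.05 s, during which the arm holds its last target. There are 200 camera calls.

## Task

One of the three rest bolts on the steel fixture has a slack lock and slides down when it is pushed. Tap the white tops one after the other from left to right, gently, from above with your closed fingertips, to find the one that sinks; then lift the cap of that support by its yellow tab to about seventy degrees, so that a colleague can get at the lock screw below it. Finish while still holding that cap up (it springs shut if let go), and leave the other two caps shut and the things lying around where they are.

Things in the scene. Friction and masses are not known exactly. Their poses are not given: they have to be found in the camera images.
- fixture: Bright steel sub-plate fixed to the bench, 110 x 280 x 12 mm, carrying three equal floating work supports in a row. Origin: centre of its underside; x to its far side, y along the row to the left as seen from the robot, z up. It turns at most 0.25 rad from the robot's frame. The supports are bolted on it 88 mm apart (left, middle, right) and face the way it does. Which of p, q and r stands where is exchanged from start to start, and they look alike.
- bolt_p_top (a point): Centre of the white soft pad on top of rest bolt p: a hexagon-headed bolt (head 23 mm across, pad 17.6 mm across) standing upright at the far end of its aluminium support, its top 66 mm above the plate. The bolt is free all round for 22 mm below its top; the support (74 x 46 mm, 40 mm high) lies below. Axes as the fixture's while untouched.
- bolt_p (a joint): How far rest bolt p has gone down (m): 0 = up, as all three stand at the start. A locked bolt yields well under 1 mm at 5 N (8 N per mm) and comes back; one whose lock is slack slides down when pushed with more than about 2 N, at most 8 mm to its stop, and stays where it was pushed to. Rest bolts must never feel more than 40 N.
- cap_p (a joint): Hinge angle of the lock-screw cap p (rad): 0 = shut, 1.45 = its stop. The near edge goes up and over towards the rest bolt. A spring shuts it at once when let go: about 1 N at the tab when shut, 3 N at 60 degrees.
- cap_p_tab (a point): Grip point of the yellow thumb tab of cap p: tab 12 mm wide (along the row), 7 mm thick, sticking out level towards the robot. The point is amid its width and thickness, 58 mm nearer than the hinge pin and 2.5 mm below it, 46.5 mm above the bench when shut. Pinched across its width from above, it turns between the finger pads as the cap opens. Axes turn with the cap; when shut as the fixture's.
- unit_p: Aluminium work support p, 74 x 46 mm, 40 mm high at the rest bolt's end (far) and 31 mm under the cap (near). Origin: middle of its underside, on the plate; axes as the fixture's. Rest bolt 18 mm beyond it; hinge pin 3 mm nearer than it, 37 mm above it, along the row. Black cap, 42 mm wide, reaches 40 mm from the hinge, the yellow tab 67 mm; the tab's front 28 mm stands clear of the support, free space below.
- bolt_q_top (a point): Centre of the white soft pad on top of rest bolt q: a hexagon-headed bolt (head 23 mm across, pad 17.6 mm across) standing upright at the far end of its aluminium support, its top 66 mm above the plate. The bolt is free all round for 22 mm below its top; the support (74 x 46 mm, 40 mm high) lies below. Axes as the fixture's while untouched.
- bolt_q (a joint): How far rest bolt q has gone down (m): 0 = up, as all three stand at the start. A locked bolt yields well under 1 mm at 5 N (8 N per mm) and comes back; one whose lock is slack slides down when pushed with more than about 2 N, at most 8 mm to its stop, and stays where it was pushed to. Rest bolts must never feel more than 40 N.
- cap_q (a joint): Hinge angle of the lock-screw cap q (rad): 0 = shut, 1.45 = its stop. The near edge goes up and over towards the rest bolt. A spring shuts it at once when let go: about 1 N at the tab when shut, 3 N at 60 degrees.
- cap_q_tab (a point): Grip point of the yellow thumb tab of cap q: tab 12 mm wide (along the row), 7 mm thick, sticking out level towards the robot. The point is amid its width and thickness, 58 mm nearer than the hinge pin and 2.5 mm below it, 46.5 mm above the bench when shut. Pinched across its width from above, it turns between the finger pads as the cap opens. Axes turn with the cap; when shut as the fixture's.
- unit_q: Aluminium work support q, 74 x 46 mm, 40 mm high at the rest bolt's end (far) and 31 mm under the cap (near). Origin: middle of its underside, on the plate; axes as the fixture's. Rest bolt 18 mm beyond it; hinge pin 3 mm nearer than it, 37 mm above it, along the row. Black cap, 42 mm wide, reaches 40 mm from the hinge, the yellow tab 67 mm; the tab's front 28 mm stands clear of the support, free space below.
- bolt_r_top (a point): Centre of the white soft pad on top of rest bolt r: a hexagon-headed bolt (head 23 mm across, pad 17.6 mm across) standing upright at the far end of its aluminium support, its top 66 mm above the plate. The bolt is free all round for 22 mm below its top; the support (74 x 46 mm, 40 mm high) lies below. Axes as the fixture's while untouched.
- bolt_r (a joint): How far rest bolt r has gone down (m): 0 = up, as all three stand at the start. A locked bolt yields well under 1 mm at 5 N (8 N per mm) and comes back; one whose lock is slack slides down when pushed with more than about 2 N, at most 8 mm to its stop, and stays where it was pushed to. Rest bolts must never feel more than 40 N.
- cap_r (a joint): Hinge angle of the lock-screw cap r (rad): 0 = shut, 1.45 = its stop. The near edge goes up and over towards the rest bolt. A spring shuts it at once when let go: about 1 N at the tab when shut, 3 N at 60 degrees.
- cap_r_tab (a point): Grip point of the yellow thumb tab of cap r: tab 12 mm wide (along the row), 7 mm thick, sticking out level towards the robot. The point is amid its width and thickness, 58 mm nearer than the hinge pin and 2.5 mm below it, 46.5 mm above the bench when shut. Pinched across its width from above, it turns between the finger pads as the cap opens. Axes turn with the cap; when shut as the fixture's.
- unit_r: Aluminium work support r, 74 x 46 mm, 40 mm high at the rest bolt's end (far) and 31 mm under the cap (near). Origin: middle of its underside, on the plate; axes as the fixture's. Rest bolt 18 mm beyond it; hinge pin 3 mm nearer than it, 37 mm above it, along the row. Black cap, 42 mm wide, reaches 40 mm from the hinge, the yellow tab 67 mm; the tab's front 28 mm stands clear of the support, free space below.
- gauge_block: Loose ground steel setting block, 25 x 40 x 35 mm, at the back left. Origin: centre of underside. A bystander.
- stopwatch: Loose grey stopwatch, 50 x 62 x 19 mm, at the left. Origin: centre of underside. A bystander.
- hex_key: Loose hexagon key, 28 x 77 x 4 mm, in front of the fixture. Origin: centre of underside. A bystander.
- driver: Loose cross screwdriver with a red grip, 167 mm long, lying in front at the left. Origin: centre of underside. A bystander.
- marker: Loose black marker pen, 135 mm long, lying in front at the right. Origin: centre of underside. A bystander.
- screw_tin: Loose round white tin, 64 mm across, 25 mm high, in the near left corner. Origin: centre of underside. A bystander.

How it is judged:
By the outcome, as a careful person would: the job done as asked, in the order asked, and still so for the second after the job is handed in, while the arm keeps its last pose, push and grip.
It also fails if it takes over 45 s, if anything falls off the work surface, if the arm or the gripper's body presses on something with over 40 N, if the wrist force passes 120 N, or if a joint passes its speed limit or range.

## Working session

There is one attempt and no reset: what is moved stays moved. The work goes in short steps, Python scripts to look and compute and a tool call to move; the robot and the scene stay as the last step left them, time stands still between calls to the robot, and variables do not carry over. Pictures are saved under pics/ and viewed, about 8 in all and at most 12, crops included, and the job is handed in when it is done.

Besides the shell and the picture viewer there is one more tool, called after "Call:" as name(argument=value, ...), one argument or row to a line, values as JSON. step_arm: Moves the arm, as the interface text tells. Its arguments: {"type":"object","properties":{"motion":{"type":"array","items":{"type":"array"}},"grip_force":{"type":"number"}},"required":["motion"]}

```bash
mkdir -p pics
cat > h.py <<'E'
import numpy as np, cv2
from rig import robot
def shot(cam,name=None):
    d=robot.get_image(cam)
    if name: cv2.imwrite('pics/'+name+'.png',d['image'])
    return d
def world(d,uv,z=None):
    """pixels (n,2)-> world; using depth, or at given z_map values"""
    uv=np.atleast_2d(uv).astype(float);K=d['camera_matrix']
    s=(uv-[K[0,2],K[1,2]])/[K[0,0],K[1,1]]; p=s.copy()
    for _ in range(20): p=s/(1+d['k1']*(p**2).sum(1,keepdims=True))
    r=np.c_[p,np.ones(len(p))]; T=np.array(d['pose'])
    if z is None:
        zz=d['z_map'][uv[:,1].round().astype(int),uv[:,0].round().astype(int)]
        return (r*zz[:,None])@T[:3,:3].T+T[:3,3]
    w=r@T[:3,:3].T
    return T[:3,3]+w*((z-T[2,3])/w[:,2])[:,None]
E
python3 - <<'E'
from h import *
print(robot.state())
a=shot('top','top1');b=shot('scene','scene1')
print(np.round(a['pose'],2),a['k1'],a['camera_matrix'])
for n in ['bolt_p_top','cap_p_tab','fixture']:
    for o in robot.outline_of('top',n):
        ys,xs=np.nonzero(o['pixels'])
        uv=np.c_[xs,ys]; w=world(a,uv)
        print(n,o['conf'],o['xy'],len(xs),np.median(w,0).round(1), np.ptp(w,0).round())
E
```

```text
{'clock': 0.0, 'qpos': array([-1.21260029e+00,  3.51257384e-01,  1.65242333e+00,  2.69758821e-05,
        1.13909670e+00, -8.46115600e-02]), 'qvel': array([ 0.00103519,  0.00066805, -0.0010513 , -0.00043387, -0.00013867,
        0.00169185]), 'joint_efforts': array([-1.03134833e-03, -5.06103480e+01, -2.91406310e+01, -2.21088139e-04,
        4.53847926e-03,  5.98497422e-06]), 'eef_pos': array([ 235.57686508, -496.65201054,  247.74711405]), 'tcp_rot': array([-1.57067180e+00,  1.17845841e-03, -1.12799996e+00]), 'force': array([-0.2807789 ,  0.04802953, -1.18321225]), 'moment': array([-0.00194442,  0.03884432, -0.01277658]), 'gripper_width': 0.9990534772632214}
[[-2.00000e-02 -9.90000e-01  1.20000e-01  4.15900e+02]
 [-1.00000e+00  3.00000e-02  3.00000e-02  1.14000e+00]
 [-4.00000e-02 -1.20000e-01 -9.90000e-01  1.22472e+03]
 [ 0.00000e+00  0.00000e+00  0.00000e+00  1.00000e+00]] -0.015918513471878035 [[407.78328709   0.         317.16648648]
 [  0.         407.78328709 202.96913119]
 [  0.           0.           1.        ]]
bolt_p_top 0.19 [298.3, 217.1] 66 [510.5  98.9  49.6] [29. 29. 45.]
cap_p_tab 0.45 [293.8, 220.7] 87 [507.7 104.3  50. ] [38. 37. 58.]
fixture 0.69 [319.5, 220.9] 708 [500.1  38.7  12.7] [ 109.  203. 1228.]
```

View pics/top1.png

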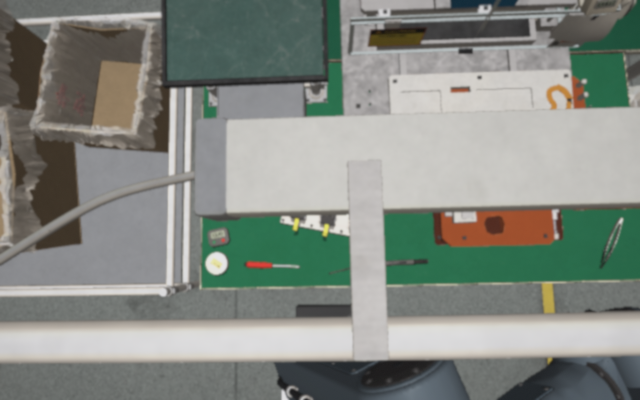

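The top view is half hidden by an overhead beam. The left and middle yellow tabs show at about (296,226) and (325,231), and the tin, stopwatch and driver are at the left.

Run:
```python
from h import *
a=shot('top')
print(world(a,[[296,226],[325,231],[300,160],[500,160],[365,260],[365,200],[298,219],[270,190],[210,165]]).round())
```

```text
[[ 491.  105.   46.]
 [ 474.   21.   51.]
 [ 471.   19.  982.]
 [ 467. -100.  984.]
 [ 410.  -17.  987.]
 [ 445.  -19.  987.]
 [ 510.   98.   52.]
 [ 453.   38.  983.]
 [ 469.   74.  984.]]
```

View pics/scene1.png

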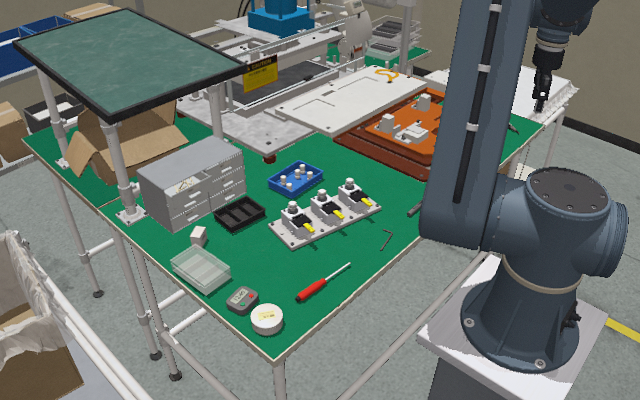

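The scene view shows three supports with white bolt tops near (293,205), (321,194) and (349,181), and the tabs nearer to the robot. The beam hangs at about z = 985 mm, well clear of the work.

Run:
```python
from h import *
b=shot('scene'); im=b['image']
cv2.imwrite('pics/c1.png',cv2.resize(im[150:260,240:420],None,fx=4,fy=4,interpolation=cv2.INTER_CUBIC))
for n in ['bolt_p_top','cap_p_tab','unit_p','hex_key','marker','driver']:
    for o in robot.outline_of('scene',n):
        ys,xs=np.nonzero(o['pixels'])
        w=world(b,np.c_[xs,ys])
        print(n,o['conf'],o['xy'],len(xs),np.median(w,0).round(1),world(b,o['xy'],78).round(1))
hsv=cv2.cvtColor(im,cv2.COLOR_BGR2HSV)
m=cv2.inRange(hsv,(22,120,120),(35,255,255)); m[:150]=0;m[260:]=0;m[:,:240]=0;m[:,420:]=0
n,_,st,c=cv2.connectedComponentsWithStats(m)
for i in range(1,n):
    if st[i,4]>8: print('yellow',c[i],st[i,4],world(b,c[i],46.5).round(1),world(b,c[i]).round(1))
```

```text
bolt_p_top 0.39 [290.3, 206.0] 60 [563.5  96.3  73.2] [[557.1 105.8  78. ]]
cap_p_tab 0.59 [200.4, 237.8] 280 [685.1 292.5  28.8] [[620.7 323.7  78. ]]
cap_p_tab 0.38 [358.7, 195.8] 225 [485.5 -65.2  48.6] [[463.4 -37.3  78. ]]
unit_p 0.82 [354.4, 195.2] 691 [505.3 -62.8  47.4] [[472.7 -32.   78. ]]
unit_p 0.8 [326.3, 209.1] 705 [525.2  23.5  47.9] [[486.   56.7  78. ]]
unit_p 0.74 [298.0, 217.6] 670 [540.7 108.1  48.5] [[512.5 125.2  78. ]]
hex_key 0.68 [293.3, 205.6] 84 [564.5  95.   71.6] [[553.   99.8  78. ]]
marker 0.71 [303.2, 222.8] 231 [522.9 106.1  48.8] [[490.4 130.8  78. ]]
marker 0.48 [319.8, 191.9] 58 [544.   11.5  72.1] [[544.5  15.2  78. ]]
marker 0.4 [412.7, 207.7] 100 [ 376.  -167.2   11.4] [[338.  -87.1  78. ]]
driver 0.81 [312.7, 287.5] 362 [377.7 214.7  11.8] [[336.7 264.1  78. ]]
yellow [366.1875 201.6875] 48 [[459.8 -65.5  46.5]] [[454.9 -58.6  52.7]]
yellow [338.         213.82692308] 52 [[479.6  20.4  46.5]] [[473.8  27.6  53.7]]
yellow [308.36507937 227.20634921] 63 [[497.5 106.6  46.5]] [[495.  109.2  49.4]]
```

View pics/c1.png

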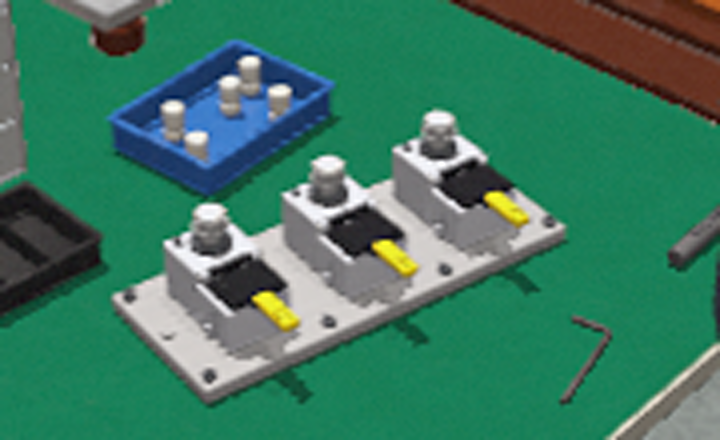

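Call:
step_arm(
  motion=[
    [[0,0,0],0.107,1],
    [[0,0,0],0.107,1],
    [[0,0,0],0.107,1],
    [[0,0,0],0.107,1],
    [[0,0,0],0.107,1],
    [[0,0,0],0.107,1],
  ],
  grip_force=30,
)

```text
clock: 1.15
eef_pos: [235.7, -496.9, 248.3]
tcp_rot: [-1.571, -0.0, -1.775]
force: [-0.7, -0.1, -0.8]
gripper_width: 0.14
```

Call:
step_arm(
  motion=[
    [[-18,0,6],0,1],
    [[-36,0,12],0,1],
    [[-36,0,12],0,1],
    [[-36,0,12],0,1],
    [[-36,0,12],0,1],
    [[-36,0,12],0,1],
    [[-36,0,12],0,1],
    [[-36,0,12],0,1],
    [[-36,0,12],0,1],
    [[-36,0,12],0,1],
    [[-36,0,12],0,1],
    [[-36,0,12],0,1],
    [[-36,0,12],0,1],
    [[-36,0,12],0,1],
    [[-36,0,12],0,1],
    [[-36,0,12],0,1],
    [[-18,0,6],0,1],
    [[0,0,0],0,1],
    [[0,0,0],0,1],
  ],
)

```text
clock: 2.73
eef_pos: [537.9, 30.4, 248.0]
tcp_rot: [-1.571, -0.0, -1.768]
force: [0.9, 1.0, -0.0]
gripper_width: 0.002
```

Run:
```python
from h import *
s=robot.state();print(s['clock'],s['eef_pos'],s['tcp_rot'],s['force'],s['gripper_width'])
a=shot('wrist','w1');print(np.round(a['pose'],2))
im=a['image'];hsv=cv2.cvtColor(im,cv2.COLOR_BGR2HSV)
m=cv2.inRange(hsv,(22,120,120),(35,255,255))
n,_,st,c=cv2.connectedComponentsWithStats(m)
for i in range(1,n):
    if st[i,4]>30: print('yellow',c[i],st[i],world(a,c[i],50).round(1),world(a,c[i]).round(1))
for o in robot.outline_of('wrist','bolt_p_top'):
    ys,xs=np.nonzero(o['pixels']);w=world(a,np.c_[xs,ys]);t=w[w[:,2]>72]
    print(o['conf'],o['xy'],len(xs),len(t),t.mean(0).round(1) if len(t) else '',np.median(w,0).round(1))
```

```text
2.7333 [537.894799    30.36567133 248.02327238] [-1.57123420e+00 -2.08439263e-04 -1.76815090e+00] [ 0.87246822  0.96585874 -0.00414427] 0.002250061680779543
[[-2.0000e-01 -9.3000e-01 -3.1000e-01  6.1648e+02]
 [-9.8000e-01  1.9000e-01  6.0000e-02  1.3250e+01]
 [-0.0000e+00  3.1000e-01 -9.5000e-01  3.7342e+02]
 [ 0.0000e+00  0.0000e+00  0.0000e+00  1.0000e+00]]
yellow [268.63673469 221.90612245] [263 210  12  25 245] [[497.2 103.8  50. ]] [[497.1 103.9  49.6]]
yellow [337.50813008 222.84552846] [333 211  11  25 246] [[478.9  18.5  50. ]] [[478.8  18.5  49.9]]
yellow [406.06060606 223.86147186] [401 212  12  25 231] [[460.4 -66.8  50. ]] [[460.2 -66.9  49.6]]
yellow [519.45254237 302.39661017] [ 445  267  123   55 1180] [[ 305.2 -216.6   50. ]] [[-497.2 -808.9 -783.6]]
yellow [316.55319149 340.57446809] [314 337   6   8  47] [[297.3  82.6  50. ]] [[-524.8  261.4 -783.1]]
0.79 [261.1, 173.1] 297 251 [565.6  88.1  76.6] [566.3  87.   76.9]
0.27 [220.6, 290.9] 478 0  [384.9 222.5  14.4]
```

View pics/w1.png

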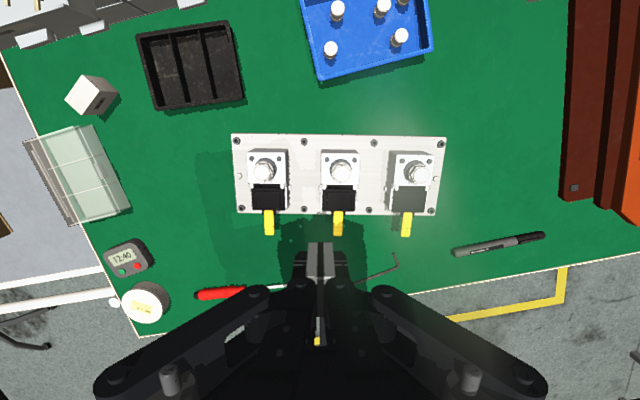

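The wrist view shows three supports in a row. The pads are near (265,170), (340,170) and (415,172), and the tabs at (269,222), (337,223) and (406,224).

Run:
```python
from h import *
a=shot('wrist')
vv,uu=np.mgrid[120:245,225:455]
w=world(a,np.c_[uu.ravel(),vv.ravel()])
yel=np.array([[497.1,103.9],[478.8,18.5],[460.2,-66.9]])
th=-0.2128;X=np.array([np.cos(th),np.sin(th)]);Y=np.array([-np.sin(th),np.cos(th)])
for y in yel:
    l=(w[:,:2]-y)@np.c_[X,Y]
    k=(w[:,2]>70)&(abs(l[:,1])<25)&(abs(l[:,0]-73)<25)
    mid=(l[k].max(0)+l[k].min(0))/2
    k2=(w[:,2]>45)&(w[:,2]<56)&(abs(l[:,1])<6)&(l[:,0]<20)
    print('bolt',k.sum(),l[k].mean(0),mid,np.ptp(l[k],axis=0),'z',np.median(w[k,2]),'world',y+X*l[k].mean(0)[0]+Y*l[k].mean(0)[1],'tab near end',l[k2].min(0)[0])
p=w[(w[:,2]>8)&(w[:,2]<16)]; l=(p[:,:2]-yel[1])@np.c_[X,Y]
print('plate x',np.percentile(l[:,0],[.5,99.5]),'y',np.percentile(l[:,1],[.5,99.5]),cv2.minAreaRect(p[:,:2].astype(np.float32)))
```

```text
bolt 260 [70.20022072 -0.96209754] [69.57707837 -0.48076616] [18.31901229 20.55039007] z 76.946795864872 world [565.51354933  88.13348839] tab near end -18.566510759699185
bolt 293 [69.38182039  2.14082485] [69.36047164  6.73616043] [18.64985892 36.46526258] z 77.31962821546398 world [547.068939     5.93926354] tab near end -17.963194851239585
bolt 271 [70.23076433  0.64660064] [69.23325477 -0.89818735] [19.21890425 21.90045522] z 76.75247769809306 world [528.98315712 -81.10055094] tab near end -16.854554338289216
plate x [ -2.86845426 106.15886617] y [-139.06327805  138.08551838] ((528.80322265625, 7.185943603515625), (279.9327392578125, 110.28887176513672), 77.78838348388672)
```

Call:
step_arm(
  motion=[
    [[0,0,0],0.016,1],
    [[-21,20,5],0,1],
    [[-21,30,5],0,1],
    [[-21,30,5],0,1],
    [[0,30,0],0,1],
    [[0,23,0],0,1],
    [[0,8,0],0,1],
    [[0,0,0],0,1],
    [[0,0,0],0,1],
    [[0,0,0],0,1],
  ],
)

```text
clock: 3.72
eef_pos: [566.9, 87.7, 109.1]
tcp_rot: [-1.568, 0.001, -1.787]
force: [-0.2, -0.2, 0.1]
gripper_width: 0.002
```

Call:
step_arm(
  motion=[
    [[0,2,0],0,1],
    [[0,2,0],0,1],
    [[0,2,0],0,1],
    [[0,2,0],0,1],
    [[0,1,0],0,1],
    [[0,0,0],0,1],
    [[0,0,0],0,1],
  ],
)

```text
clock: 4.3
eef_pos: [566.0, 88.0, 98.3]
tcp_rot: [-1.571, -0.0, -1.786]
force: [-0.4, 0.9, -0.4]
gripper_width: -0.002
```

Call:
step_arm(
  motion=[
    [[0,1,0],0,1],
    [[0,1,0],0,1],
    [[0,0.5,0],0,1],
    [[0,0.5,0],0,1],
    [[0,0,0],0,1],
    [[0,0,0],0,1],
  ],
)

```text
clock: 4.8
eef_pos: [566.0, 88.0, 95.3]
tcp_rot: [-1.571, 0.0, -1.786]
force: [-0.3, 0.3, -0.0]
gripper_width: 0.001
```

Call:
step_arm(
  motion=[
    [[0,0.5,0],0,1],
    [[0,0,0],0,1],
    [[0,0,0],0,1],
  ],
)

```text
clock: 5.05
eef_pos: [566.0, 88.0, 94.9]
tcp_rot: [-1.571, 0.0, -1.786]
force: [-0.9, -0.1, 3.0]
gripper_width: 0.003
```

Call:
step_arm(
  motion=[
    [[0,0.4,0],0,1],
    [[0,0,0],0,1],
    [[0,0,0],0,1],
  ],
)

```text
clock: 5.3
eef_pos: [566.1, 88.0, 94.6]
tcp_rot: [-1.571, 0.0, -1.786]
force: [-0.1, -0.2, 5.1]
gripper_width: -0.001
```

Call:
step_arm(
  motion=[
    [[0,0.4,0],0,1],
    [[0,0,0],0,1],
    [[0,0,0],0,1],
  ],
)

```text
clock: 5.55
eef_pos: [566.1, 88.0, 94.3]
tcp_rot: [-1.571, 0.0, -1.786]
force: [-2.2, 0.5, 6.2]
gripper_width: 0.002
```

Left is locked: the force climbs with depth. Next is the middle one.

Call:
step_arm(
  motion=[
    [[0,-6,0],0,1],
    [[0,-6,0],0,1],
    [[20,0,0],0,1],
    [[30,0,0],0,1],
    [[24,0,0],0,1],
    [[12,0,-1],0,1],
    [[0,0,0],0,1],
    [[0,4,0],0,1],
    [[0,3,0],0,1],
    [[0,2,0],0,1],
    [[0,1,0],0,1],
    [[0,0,0],0,1],
    [[0,0,0],0,1],
  ],
)

```text
clock: 6.63
eef_pos: [546.7, 4.6, 95.9]
tcp_rot: [-1.571, -0.0, -1.785]
force: [0.2, 0.7, 0.1]
gripper_width: 0.004
```

Call:
step_arm(
  motion=[
    [[0,0.5,0],0,1],
    [[0,0.5,0],0,1],
    [[0,0.4,0],0,1],
    [[0,0,0],0,1],
    [[0,0,0],0,1],
  ],
)

```text
clock: 7.05
eef_pos: [546.7, 4.3, 94.8]
tcp_rot: [-1.57, 0.0, -1.786]
force: [0.4, 1.6, 3.0]
gripper_width: 0.001
```

Call:
step_arm(
  motion=[
    [[0,0.4,0],0,1],
    [[0,0,0],0,1],
    [[0,0,0],0,1],
  ],
)

```text
clock: 7.3
eef_pos: [546.8, 4.3, 94.5]
tcp_rot: [-1.57, 0.0, -1.786]
force: [-1.3, 2.3, 5.7]
gripper_width: 0.002
```

Middle is locked too, at 5.7 N. Next is the right one.

Call:
step_arm(
  motion=[
    [[0,-6,0],0,1],
    [[0,-6,0],0,1],
    [[20,0,0],0,1],
    [[30,0,0],0,1],
    [[26,0,0],0,1],
    [[12,0,0],0,1],
    [[0,0,0],0,1],
    [[0,4,0],0,1],
    [[0,3,0],0,1],
    [[0,2,0],0,1],
    [[0,1,0],0,1],
    [[0,0,0],0,1],
    [[0,0,0],0,1],
  ],
)

```text
clock: 8.38
eef_pos: [527.9, -81.3, 96.1]
tcp_rot: [-1.571, 0.0, -1.785]
force: [0.7, 0.3, -0.2]
gripper_width: 0.0
```

Call:
step_arm(
  motion=[
    [[0,0.5,0],0,1],
    [[0,0.5,0],0,1],
    [[0,0.5,0],0,1],
    [[0,0,0],0,1],
    [[0,0,0],0,1],
  ],
)

```text
clock: 8.8
eef_pos: [527.9, -81.8, 94.7]
tcp_rot: [-1.571, -0.0, -1.786]
force: [-0.3, 0.2, -0.8]
gripper_width: -0.001
```

Call:
step_arm(
  motion=[
    [[0,0.5,0],0,1],
    [[0,0.5,0],0,1],
    [[0,0,0],0,1],
    [[0,0,0],0,1],
  ],
)

```text
clock: 9.13
eef_pos: [527.8, -81.8, 93.7]
tcp_rot: [-1.571, 0.0, -1.786]
force: [-0.8, -0.8, -0.2]
gripper_width: -0.001
```

Call:
step_arm(
  motion=[
    [[0,0.5,0],0,1],
    [[0,0.5,0],0,1],
    [[0,0.5,0],0,1],
    [[0,0.5,0],0,1],
  ],
)

```text
clock: 9.47
eef_pos: [527.9, -81.8, 91.7]
tcp_rot: [-1.571, 0.0, -1.786]
force: [-0.8, 0.5, 2.2]
gripper_width: 0.001
```

Run:
```python
from h import *
s=robot.state();print(s['clock'],s['eef_pos'],s['force'])
a=shot('wrist');c=a['image']
cv2.imwrite('pics/w2.png',cv2.resize(c[100:360,180:480],None,fx=2.3,fy=2.3,interpolation=cv2.INTER_CUBIC))
```

```text
9.4667 [527.88272764 -81.76718605  91.65884233] [-0.81152249  0.51414367  2.16882127]
```

View pics/w2.png

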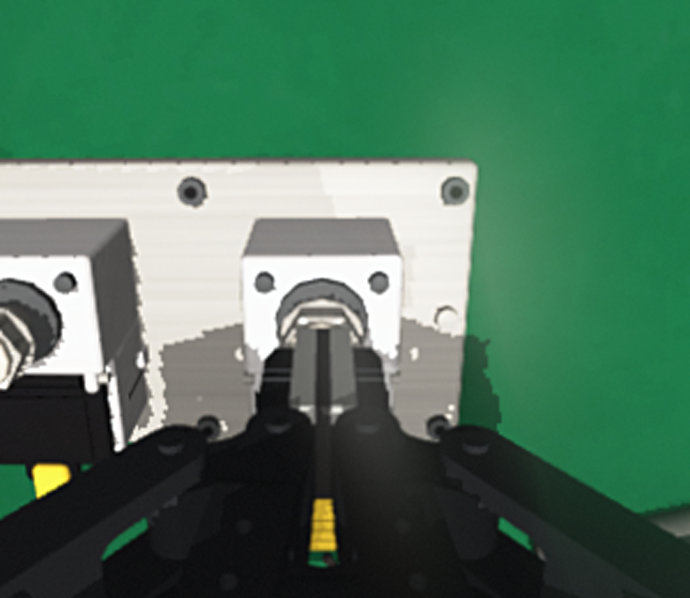

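Call:
step_arm(
  motion=[
    [[0,0.7,0],0,1],
    [[0,0.7,0],0,1],
    [[0,0.6,0],0,1],
    [[0,0,0],0,1],
    [[0,0,0],0,1],
  ],
)

```text
clock: 9.93
eef_pos: [527.7, -81.7, 89.5]
tcp_rot: [-1.571, -0.0, -1.786]
force: [-0.3, 0.5, 0.2]
gripper_width: -0.002
```

Call:
step_arm(
  motion=[
    [[0,-10,0],0,1],
    [[0,-20,0],0,1],
    [[0,-30,0],0,0.5],
    [[0,-10,-20],0,0],
    [[0,0,-30],0,0],
    [[0,0,-20],0,0],
    [[0,0,-8.5],0,0],
    [[0,0,0],0,0],
    [[0,0,0],0,0],
  ],
)

```text
clock: 10.68
eef_pos: [452.0, -65.2, 160.3]
tcp_rot: [-1.569, -0.0, -1.786]
force: [0.5, 0.7, -0.2]
gripper_width: 0.498
```

Run:
```python
from h import *
s=robot.state();print(s['clock'],s['eef_pos'],s['tcp_rot'],s['force'],s['gripper_width'])
a=shot('wrist','w3');im=a['image'];hsv=cv2.cvtColor(im,cv2.COLOR_BGR2HSV)
m=cv2.inRange(hsv,(22,120,120),(35,255,255))
n,_,st,c=cv2.connectedComponentsWithStats(m)
for i in range(1,n):
    if st[i,4]>30: print('yellow',c[i],st[i],world(a,c[i],50).round(1),world(a,c[i]).round(1))
vv,uu=np.mgrid[0:400,0:640];w=world(a,np.c_[uu.ravel(),vv.ravel()])
for n,p in dict(L=(565.7,88.6),M=(547,4),R=(528,-81.8)).items():
    k=np.hypot(w[:,0]-p[0],w[:,1]-p[1])<6; print(n,k.sum(),np.median(w[k,2]) if k.any() else '')
```

```text
10.6833 [452.00487409 -65.21842364 160.31893004] [-1.56937017e+00 -2.49465466e-05 -1.78610093e+00] [ 0.50792308  0.66391439 -0.18846108] 0.49769103311379886
yellow [127.71635611 196.37888199] [118 179  20  36 483] [[496.1 102.9  50. ]] [[496.  103.   49.8]]
yellow [222.55625    195.95208333] [215 178  17  37 480] [[477.8  17.5  50. ]] [[477.7  17.7  49.5]]
yellow [319.63265306 195.38571429] [313 178  14  36 490] [[459.7 -67.7  50. ]] [[459.6 -67.7  49.6]]
yellow [535.14590444 293.68515358] [ 473  254   96   63 1172] [[ 308.2 -263.2   50. ]] [[-475.2 -896.8 -782.7]]
L 253 77.81259698195393
M 216 77.84379051344038
R 1244 285.85293969836687
```

View pics/w3.png

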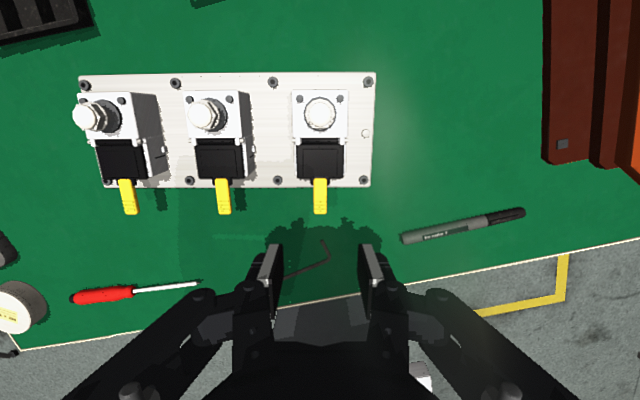

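The right pad now stands visibly lower (320,113). Its tab at (320,196) is in line with the midpoint of the open fingers (column 320).

Call:
step_arm(
  motion=[
    [[0,20,-1],0,0],
    [[0,30,0],0,0],
    [[0,30,0],0,0],
    [[0,18,0],0,0],
    [[0,10,0],0,0],
    [[0,0,0],0,0],
    [[0,0,0],0,0],
  ],
)

```text
clock: 11.32
eef_pos: [450.9, -65.0, 51.9]
tcp_rot: [-1.571, 0.0, -1.786]
force: [-0.0, 0.1, 0.4]
gripper_width: 0.499
```

Call:
step_arm(
  motion=[
    [[0,0,0],0,0.4],
    [[0,0,0],0,0.6],
    [[0,0,0],0,0.8],
    [[0,0,0],0,1],
    [[0,0,0],0,1],
    [[0,0,0],0,1],
    [[0,0,0],0,1],
    [[0,0,0],0,1],
  ],
  grip_force=40,
)

```text
clock: 11.98
eef_pos: [450.9, -64.8, 52.4]
tcp_rot: [-1.569, 0.0, -1.786]
force: [0.5, 1.9, 7.6]
gripper_width: 0.126
```

Run:
```python
from h import *
s=robot.state();print(s['clock'],s['eef_pos'],s['force'],s['moment'],s['gripper_width'])
a=shot('wrist');c=a['image']
cv2.imwrite('pics/w4.png',cv2.resize(c[60:360,160:480],None,fx=2,fy=2,interpolation=cv2.INTER_CUBIC))
vv,uu=np.mgrid[0:400,0:640];w=world(a,np.c_[uu.ravel(),vv.ravel()])
for n,p in dict(L=(565.7,88.6),M=(547,4),R=(528,-81.8)).items():
    k=(np.hypot(w[:,0]-p[0],w[:,1]-p[1])<6)&(w[:,2]<90); print(n,k.sum(),np.median(w[k,2]) if k.any() else '')
```

```text
11.9833 [450.91890017 -64.8467193   52.3866458 ] [0.49622173 1.89062807 7.55177585] [ 0.34459131 -0.21903155 -0.00171494] 0.1264587713500406
L 0 
M 847 77.92308726723807
R 873 72.25747146324652
```

View pics/w4.png

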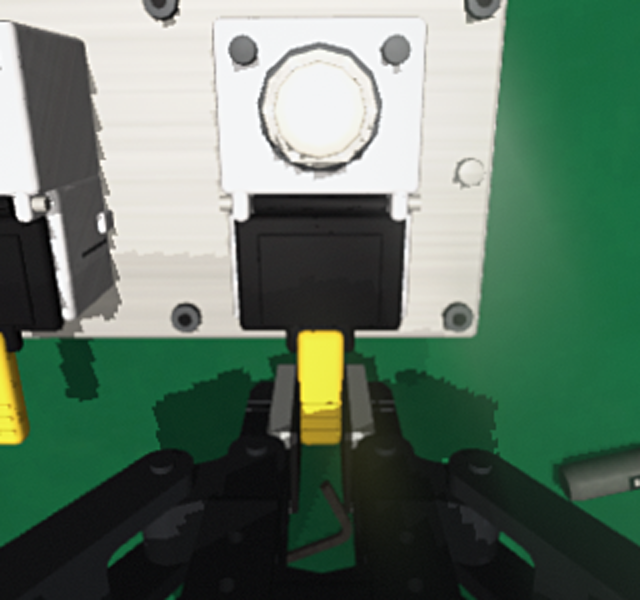

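Gripped on the tab, with opening 0.126 (about 11 mm). The right bolt top is at 72.3 against 77.9 for the middle one. Now the cap is swung up along its arc.

Call:
step_arm(
  motion=[
    [[0,-5,0],0,1],
    [[0,-5.1,0.4],0,1],
    [[0,-5,0.9],0,1],
    [[0,-4.9,1.3],0,1],
    [[0,-4.8,1.7],0,1],
    [[0,-4.5,2.1],0,1],
    [[0,-4.4,2.5],0,1],
    [[0,-4.2,3],0,1],
    [[0,0,0],0,1],
    [[0,0,0],0,1],
  ],
)

```text
clock: 12.87
eef_pos: [461.3, -67.1, 89.5]
tcp_rot: [-1.572, 0.0, -1.786]
force: [-1.1, 3.8, -5.4]
gripper_width: 0.128
```

Call:
step_arm(
  motion=[
    [[0,-3.9,3.2],0,1],
    [[0,-3.6,3.6],0,1],
    [[0,-3.2,3.9],0,1],
    [[0,-2.9,4.2],0,1],
    [[0,-2.5,4.4],0,1],
    [[0,-2.2,4.6],0,1],
    [[0,0,0],0,1],
    [[0,0,0],0,1],
  ],
)

```text
clock: 13.53
eef_pos: [485.3, -72.4, 108.1]
tcp_rot: [-1.571, 0.0, -1.786]
force: [-2.2, 3.9, -5.3]
gripper_width: 0.126
```

Run:
```python
from h import *
s=robot.state();print(s['clock'],s['eef_pos'],s['force'],s['moment'],s['gripper_width'])
p=s['eef_pos']-np.array([450.9,-65,51.9]);th=-.2131
dx=p[0]*np.cos(th)+p[1]*np.sin(th);print('dX',dx,'dZ',p[2],'lat',-p[0]*np.sin(th)+p[1]*np.cos(th))
print('angle',np.degrees(np.arctan2(-2.5+p[2],58-dx)-np.arctan2(-2.5,58)), 'radius',np.hypot(58-dx,p[2]-2.5))
a=shot('wrist');b=shot('scene')
x=cv2.resize(a['image'][:,100:540],None,fx=1,fy=1); y=cv2.resize(b['image'][150:250,260:400],(560,400),interpolation=cv2.INTER_CUBIC)
cv2.imwrite('pics/w5.png',cv2.resize(np.hstack([x,y]),(800,320)))
```

```text
13.5333 [485.2697934  -72.42468391 108.0841314 ] [-2.21963468  3.88337868 -5.2561538 ] [ 0.63805564  0.65103627 -0.09722779] 0.12590743729441164
dX 35.162600609487875 dZ 56.18413139541608 lat 0.012157236507165159
angle 69.42306314518571 radius 58.339804375761
```

View pics/w5.png

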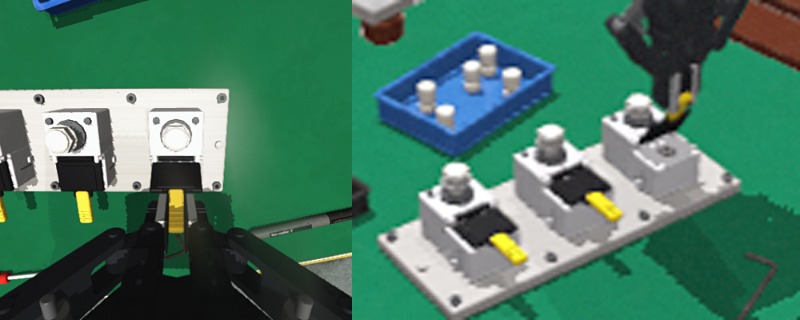

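The scene view shows the right cap up and held by its tab, with the lock screw exposed. The other two caps are shut and the hex key, marker and driver are where they were. I'm handing it in.

Run:
```python
from rig import robot
s=robot.state();print(s['eef_pos'],s['force'],s['gripper_width']);print(robot.job_done())
```

```text
[485.16736233 -72.38535911 108.01609331] [-2.07930874  3.53983933 -3.63452179] 0.11987893813765058
the job is handed in; nothing more can be done
None
```

The slack bolt is the right-hand one. Its cap is now held open at about 69° by the yellow tab, and I handed the job in with the arm still holding it.

- **Taps, left to right:** The left bolt resisted, with force rising from 3 to about 6 N over 0.6 mm. The middle one resisted too, at 5.7 N. The right one sank with at most about 2 N read. Seen from the wrist camera afterwards, its top was at 72.3 mm against 77.9 mm for the middle one, so it is about 5.7 mm down.
- **Cap:** The 69.4° comes from the arm's movement since the grip closed. The grip point's distance from the hinge worked out at 58.3 mm (58.1 expected), so the tab did not slip noticeably. I did not measure the cap angle separately from the pictures. The last wrist reading was about 5.5 N, and the grip was steady on the tab.
- **Surroundings:** In the last pictures the other two caps are shut, and the hex key, driver and marker are where they were. The tin, stopwatch and gauge block were outside those pictures, but the arm did not go near them. About 13.5 s were used.
- **Off plan:** Closing the fingers pressed the shut tab down with about 7.6 N, which went away when I lifted it.

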